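Slide the order tally under the stand's spring clip

TASK

Clip the lilac order tally into the order stand: with one fingertip press the clip's orange tab down and keep it down, while the other fingertip pushes the tally along its lane, beneath the raised jaw, fully home against the end stop. Only then let the tab up so the jaw closes on the tally, and move clear. Push only: do not lift the tally, and leave everything else on the counter alone.

Things in the scene. Friction and masses are not known exactly. Their poses are not given: they have to be found in the camera images.
- stand: fixed order stand. Origin on the counter below the clip's axle, on the lane's centre line; x along the lane to the end stop, y to the tab's side, z up. White deck, top 30 mm above the counter, x -160 to +68, y -31 to +31 mm; dark base plate 12 mm thick, x -170 to +80, y -38 to +84 mm. Highest fixed point 44 mm
- lane_end (a point): middle of the end stop's face at deck height: stand x = +58, y = 0, z = 30 mm; axes as the stand's. The stop is 14 mm high. The lane between two 10 mm high aluminium fences (inner faces at y = +-27 mm) runs from stand x = -120 mm, where it is open, to the stop
- tally: lilac flat order tally with white paper panel, 110 (x) x 50 (y) x 8 mm, 30 to 80 g, loose, flat on the deck between the fences. Origin at the centre of its underside, x along the lane; the rear edge to push is at its x = -55 mm. Starts with its front edge short of the closed jaw; home, its origin is at stand x = +3 mm
- clip (a joint): spring clip angle (rad), a rocker on an axle along y at stand x = 0, z = 34 mm. 0 = rest, jaw 1.5 mm above the deck, blocking the lane; grows as the tab is pressed: 0.16 = jaw resting on the tally, above 0.20 = jaw clears it, 0.29 = tab level with the deck top, 0.34 = limit. The spring returns it when let go: 0.12 N m at rest, 0.29 N m at 0.29 rad (2 to 5 N at the tab)
- clip_jaw (a point): underside of the clip's jaw over the lane's centre line; the jaw is an orange bar across the lane, at rest at stand x = +36 to +46 mm; it moves with the clip and rises 10 mm per 0.25 rad
- clip_tab (a point): top face of the clip's orange tab, 100 mm from the axle; moves with the clip. The tab is a flat strip beside the lane, stand y 38 to 74 mm, 50 to 145 mm from the axle towards -x. At rest it slopes up towards -x (58 mm above the counter here, 70 mm at its end). Pressed level with the deck, two fingertips at one height, 56 mm apart, hold it and push the tally together, one sliding along the tab
- palette_knife: palette knife with blue handle, 245 mm long along its x, 24 mm wide, 16 mm high, origin on the counter near its middle; bystander, leave alone
- cup: white cup, 72 mm across the rim, 85 mm high, origin at centre of underside; bystander, leave alone
- pepper_pot: steel pepper pot, 44 mm diameter, 82 mm high, origin at centre of underside; bystander, leave alone
- spare_tally: green order tally lying flat on the counter beside the stand, 110 (x) x 50 (y) x 8 mm, origin at centre of underside; not needed, leave alone
Things that resemble listed ones, but are neither listed nor needed, are in the scene too. Leave any brown look-alike of the tally alone.

How it is judged:
By the outcome, as a careful person would: the job done as asked, in the order asked, and still so for the second after the job is handed in, with the robot touching nothing.
It also fails if it takes over 38 s, if anything falls off the work surface, if the arm or the gripper's body presses on something with over 40 N, if the wrist force passes 120 N, or if a joint passes its speed limit or range.

ROBOT

A 7-joint arm with a two-finger parallel gripper is mounted at the origin on the work surface. World frame = base frame: x ahead of the robot, y to its left, z up, the work surface at z = 0. Lengths are in m, angles in rad, forces in N, time in s.
With the tool pointing down it reaches from about 0.35 to 0.9 m from the base axis. Payload 19.9 kg.
Tool frame: the origin (TCP) lies at the very end of the fingers, on their centre line; the grasp point (between the pads) lies 19 mm behind it; y points along the fingers, z is the direction in which the jaws open and shut, and the axes are right-handed (so a half turn about y gives the same grasp; the last joint's range is limited). The gripper opens to 85 mm and grips with 20 to 120 N. Pads are 22 mm wide; open, the fingers measure 114 mm over their backs; the gripper's body (76 mm by 85 mm) begins 54 mm behind the grasp point. The pads swing forward as they close: fully open they stand 13 mm farther back than shut.
Start: joints at [-1.377, 0.417, -0.01, 1.614, 0.005, 1.111, -0.053], TCP at [0.146, 0.608, 0.231] pointing down, gripper open.
Joint ranges: [-2.81, 2.81], [-0.39, 2.02], [-1.27, 1.25], [0.06, 2.57], [-1.19, 4.33], [0.19, 2], [-2.82, 2.82]. Speed limits (rad/s): [1.89, 1.89, 2.39, 2.39, 3.01, 3.01, 3.01].

INTERFACE

Orientations are given as a unit quaternion [w, x, y, z].
In Python, from cell import manip gives the robot as it stands.
- The arm moves only by the tool play_rows, never from a script. Its argument "rows" is a list of rows, each a list of 7 numbers: the shift along the tool's x, y, z in cm, then the turn, a rotation vector about the tool's x, y, z in rad, then the gripper command: -1 is shut, 1 is fully open, values between are in proportion. In form: [[dx, dy, dz, wx, wy, wz, hand], ...]. A call has 1 to 8 rows; each row is the pose to reach, as a shift and turn from the pose commanded when the call began, along the tool's axes at that moment; what a row does not reach only later rows make up. A row lasts 1/10 s, in which the tool goes at most 50 mm and 8.59 degrees, less where a joint would pass 70% of its speed; a pose out of reach is approached as far as the arm can. A call with a gripper value outside its range is refused whole. The fingers move at their own pace and stop on an object; "newtons" is the grip in N (left out, the last holds). Time passes only in rows, so rows that repeat a pose let the fingers close. It gives the time, the measured TCP pose, the force and the opening at its end, in the units of the state.
- manip.state(): the state, without advancing time (a new reading comes with each control period).
- manip.get_image(name): name is "scene" or "top" or "wrist"; returns a dict with "image" (384x512x3 uint8, blue, green, red), "fx", "fy", "cx", "cy" (pixels), "camera_from_world" (4x4, takes a point from world to camera coordinates). Camera axes: x right, y down, z forward; pixel columns grow to the right and rows downward; lengths in m; the calibration is good to about 2 mm. A picture is of the moment at which its call begins. There is no depth.
- manip.sign_off(): hands the job in, once; it reports no verdict.
The state is a dict: "time_s": time; "qpos": joint angles; "qd": joint speeds; "effort": joint torques, N m; "tool_pos": TCP position; "tool_rot": TCP orientation; "contact_force": force on the tool from outside, world axes, zero at the start; "ft_torque": the same for the moment, N m; "finger_gap": finger opening in m.
Only numpy, scipy, OpenCV 4.12 (cv2) and the standard library are available. Lean on these libraries where they do the work, as an engineer would, in place of code of your own. Each camera call takes 0.05 s, during which the arm holds its last target. There are 200 camera calls.

## Working session

There is one attempt and no reset: what is moved stays moved. The work goes in short steps, Python scripts to look and compute and a tool call to move; the robot and the scene stay as the last step left them, time stands still between calls to the robot, and variables do not carry over. Pictures are saved under pics/ and viewed, about 8 in all and at most 12, crops included, and the job is handed in when it is done.

Besides the shell and the picture viewer there is one more tool, called after "Call:" by a JSON object that holds its "name" and its "arguments", one argument or row to a line. play_rows: Moves the arm, as the interface text tells. Its arguments: {"type":"object","properties":{"rows":{"type":"array"},"newtons":{"type":"number"}},"required":["rows"]}

```bash
mkdir -p pics; python3 - <<'E'
from cell import manip
import cv2,pickle,numpy as np
s=manip.state();print(s)
d={}
for n in("scene","top"):
    d[n]=manip.get_image(n);cv2.imwrite(f"pics/{n}0.png",d[n]["image"])
    print(n,d[n]["fx"],d[n]["cx"],d[n]["cy"],np.round(d[n]["camera_from_world"],3).tolist())
pickle.dump(d,open("d0.pkl","wb"))
E
```

```text
{'time_s': 0.0, 'qpos': array([-1.37646325,  0.41795944, -0.01030709,  1.61415218,  0.00471582,
        1.11074118, -0.05297937]), 'qd': array([ 1.07171014e-04, -7.10890426e-07, -9.95337436e-04, -1.21423245e-03,
       -9.20129548e-05, -1.06071972e-03,  4.79790867e-04]), 'effort': array([ 5.07740224e-04, -8.64427900e+01,  6.78878669e-01, -4.34915721e+01,
        1.90399034e-02,  7.03925194e-03, -1.59799180e-05]), 'tool_pos': array([0.14596406, 0.60735771, 0.23067859]), 'tool_rot': array([-0.70176106,  0.70263508, -0.08318706,  0.08315813]), 'contact_force': array([-0.21590395, -0.15429546,  0.32376336]), 'ft_torque': array([-0.00855412, -0.00478788,  0.02341884]), 'finger_gap': 0.08534185645297186}
scene 402.3662523664372 258.32099121750093 186.89526055950387 [[-0.6, 0.8, -0.005, 0.282], [0.655, 0.488, -0.578, -0.348], [-0.46, -0.35, -0.816, 1.299], [0.0, 0.0, 0.0, 1.0]]
top 474.28293726436164 250.36021027043648 189.8461890300733 [[-0.007, -1.0, -0.003, 0.091], [-0.988, 0.008, -0.151, 0.569], [0.151, 0.002, -0.989, 1.282], [0.0, 0.0, 0.0, 1.0]]
```

View pics/top0.png

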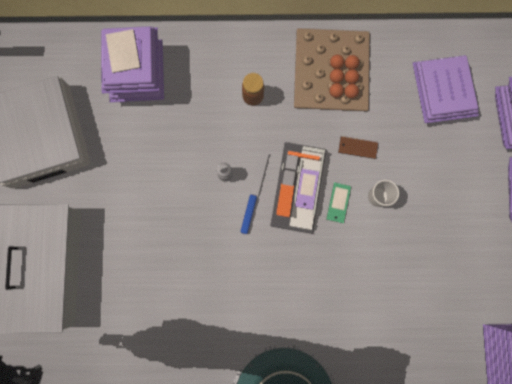

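View pics/scene0.png

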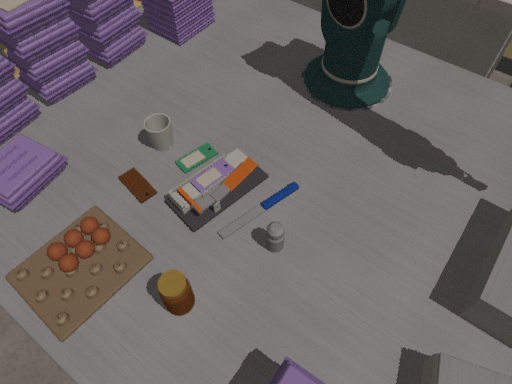

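Candidates for the tally in the top view are the lilac one on the deck (308,188), the brown look-alike (358,147), the green spare (339,202), and the lilac stacks at the edges. I choose (308,188), since it is lilac with a white panel and lies in the lane. I'll check that in a close crop.

```bash
python3 - <<'E'
import cv2,pickle,numpy as np
d=pickle.load(open("d0.pkl","rb"))
t=d["top"]["image"][135:240,230:350]
s=d["scene"]["image"][140:245,150:310]
a=cv2.resize(t,None,fx=5,fy=5,interpolation=cv2.INTER_CUBIC)
cv2.imwrite("pics/crop1.png",a)
E
```

```text
(no output)
```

View pics/crop1.png

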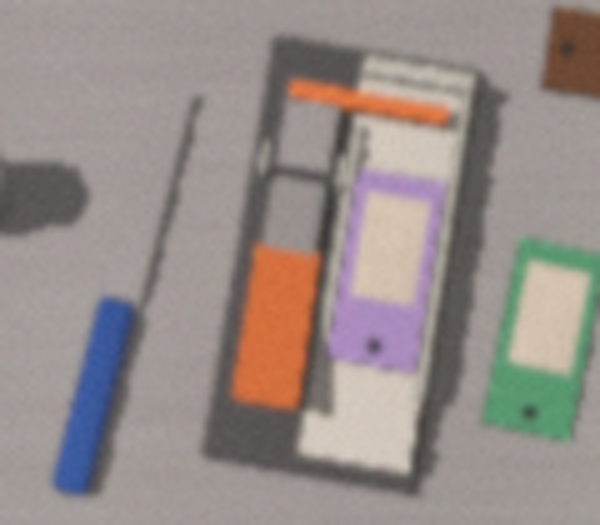

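The crop shows the lilac tally in the lane with its rear edge at crop y≈365. The orange jaw is near y≈100, the tab is at (275,325), and the knife lies left of the stand. Next I fit the stand pose from these points.

```bash
cat > h.py <<'E'
import numpy as np,cv2
from scipy.optimize import least_squares
def proj(im,P):
    P=np.atleast_2d(P);T=im["camera_from_world"];c=P@T[:3,:3].T+T[:3,3]
    return np.c_[im["fx"]*c[:,0]/c[:,2]+im["cx"],im["fy"]*c[:,1]/c[:,2]+im["cy"]]
def unproj(im,uv,z):
    T=im["camera_from_world"];C=-T[:3,:3].T@T[:3,3];uv=np.atleast_2d(uv)
    r=np.c_[(uv[:,0]-im["cx"])/im["fx"],(uv[:,1]-im["cy"])/im["fy"],np.ones(len(uv))]@T[:3,:3]
    return C+r*((z-C[2])/r[:,2])[:,None]
def W(p,S):
    S=np.atleast_2d(S);c,s=np.cos(p[2]),np.sin(p[2])
    return np.c_[p[0]+c*S[:,0]-s*S[:,1],p[1]+s*S[:,0]+c*S[:,1],S[:,2]]
def inv(p,P):
    P=np.atleast_2d(P);c,s=np.cos(p[2]),np.sin(p[2]);d=P[:,:2]-p[:2]
    return np.c_[c*d[:,0]+s*d[:,1],-s*d[:,0]+c*d[:,1],P[:,2]]
E
python3 - <<'E'
from h import *
import pickle
d=pickle.load(open("d0.pkl","rb"));t=d["top"]
cr=lambda a:(np.array(a,float)+.5)/5-.5+[230,135]
S=np.array([[80,84,12],[80,-38,12],[-170,84,12],[-170,-38,12],[68,-31,30],[-160,31,30],[-160,-31,30],[-142,74,70],[-142,38,70]])/1000
uv=cr([[275,38],[478,70],[205,457],[418,492],[475,72],[298,455],[412,472],[232,402],[298,410]])
f=lambda p:(proj(t,W(p,S))-uv).ravel()
r=least_squares(f,[.45,-.02,-.1],loss="soft_l1");p=r.x
print("stand",p,np.degrees(p[2]));print(np.round(f(p).reshape(-1,2),1).tolist())
print("tally corners in stand mm",np.round(1000*inv(p,unproj(t,cr([[362,172],[447,182],[415,370],[330,358]]),.038))).tolist())
print("knife",np.round(1000*inv(p,unproj(t,cr([[195,97],[132,300],[100,300],[55,485],[88,490]]),.012))).tolist())
# green spare edge
print("green",np.round(1000*inv(p,unproj(t,cr([[520,238],[485,425],[572,438]]),.008))).tolist())
for n in[[-142,56,70],[-100,56,58],[-120,0,38],[3,0,30]]:print(n,W(p,np.array(n)/1000))
np.save("p.npy",p)
s=d["scene"];print("scene check",np.round(proj(s,W(p,S))).tolist())
from scipy.spatial.transform import Rotation as R
print(R.from_quat([0.70263508,-0.08318706,0.08315813,-0.70176106]).as_matrix().round(3))
E
```

```text
stand [ 0.6227093  -0.08149625 -0.17764258] -10.178170350839265
[[-0.3, -1.0], [0.7, -0.5], [-0.4, 0.0], [-0.3, 0.3], [-0.8, 1.3], [0.6, -0.4], [-0.2, -0.0], [0.4, -0.1], [0.3, 0.5]]
tally corners in stand mm [[2.0, 23.0, 38.0], [4.0, -26.0, 38.0], [-104.0, -24.0, 38.0], [-106.0, 24.0, 38.0]]
knife [[35.0, 123.0, 12.0], [-88.0, 139.0, 12.0], [-91.0, 157.0, 12.0], [-200.0, 164.0, 12.0], [-199.0, 145.0, 12.0]]
green [[-15.0, -75.0, 8.0], [-125.0, -71.0, 8.0], [-124.0, -121.0, 8.0]]
[-142, 56, 70] [[ 0.4928397  -0.00128474  0.07      ]]
[-100, 56, 58] [[ 0.53417874 -0.00870655  0.058     ]]
[-120, 0, 38] [[ 0.50459774 -0.06029108  0.038     ]]
[3, 0, 30] [[ 0.62566209 -0.08202638  0.03      ]]
scene check [[192.0, 232.0], [163.0, 201.0], [268.0, 175.0], [237.0, 149.0], [167.0, 196.0], [251.0, 161.0], [236.0, 148.0], [257.0, 165.0], [248.0, 157.0]]
[[ 0.972 -0.     0.234]
 [-0.234 -0.001  0.972]
 [ 0.    -1.    -0.001]]
```

Call:
{"name": "play_rows", "arguments": {
  "rows": [
    [1.3,-2.5,-5,0,-0.058,0,-0.02],
    [2.6,-5,-10,0,-0.058,0,-0.02],
    [4,-8,-15,0,-0.058,0,-0.02],
    [5.2,-10,-20,0,-0.058,0,-0.02],
    [9,-10,-22.5,0,-0.058,0,-0.02],
    [13,-10,-25,0,-0.058,0,-0.02],
    [17,-10,-27.5,0,-0.058,0,-0.02],
    [21,-10,-30,0,-0.058,0,-0.02]
  ]
}}

```text
time_s: 0.9
tool_pos: [0.2741, 0.272, 0.3315]
tool_rot: [0.705, -0.704, 0.063, -0.063]
contact_force: [1.8, 0.9, -0.0]
finger_gap: 0.0415
```

```bash
cat >> h.py <<'E'
from scipy.spatial.transform import Rotation as R
def where(s,goal=None):
    p=np.load("p.npy");q=s["tool_rot"];M=R.from_quat([q[1],q[2],q[3],q[0]]).as_matrix()
    print("t",s["time_s"],"pos",s["tool_pos"].round(4),"stand mm",(1000*inv(p,s["tool_pos"])).round(1),"gap",round(s["finger_gap"],4),"F",s["contact_force"].round(1))
    c,n=np.cos(p[2]),np.sin(p[2]);T=np.array([[c,0,-n],[n,0,c],[0,-1,0]])
    print("rotvec need",R.from_matrix(M.T@T).as_rotvec().round(4))
    if goal is not None: print("shift cm",(100*M.T@(W(p,np.array(goal)/1000)[0]-s["tool_pos"])).round(2))
E
python3 - <<'E'
from h import *;from cell import manip
where(manip.state(),[-130,28,130])
E
```

```text
t 0.9 pos [0.2741 0.272  0.3315] stand mm [[-405.6  286.4  331.5]] gap 0.0415 F [ 1.8  0.9 -0. ]
rotvec need [-0.0008  0.0002  0.    ]
shift cm [ 27.55  20.13 -25.86]
```

Call:
{"name": "play_rows", "arguments": {
  "rows": [
    [3.4,2,-3.2,0,0,0,-0.02],
    [6.9,4.5,-6.5,0,0,0,-0.02],
    [10.4,7,-9.7,0,0,0,-0.02],
    [13.8,10,-13,0,0,0,-0.02],
    [17.2,12,-16.2,0,0,0,-0.02],
    [20.7,14,-19.4,0,0,0,-0.02],
    [24.2,16,-22.7,0,0,0,-0.02],
    [27.5,18,-25.9,0,0,0,-0.02]
  ]
}}

```text
time_s: 1.7
tool_pos: [0.4888, -0.017, 0.1579]
tool_rot: [-0.704, 0.704, -0.062, 0.063]
contact_force: [1.1, 2.8, 0.0]
finger_gap: 0.0419
```

Call:
{"name": "play_rows", "arguments": {
  "rows": [
    [0,0,0,0,0,0,-0.02],
    [0,2,0,0,0,0,-0.02],
    [0,4,0,0,0,0,-0.02],
    [0,4,0,0,0,0,-0.02]
  ]
}}

```text
time_s: 2.1
tool_pos: [0.4865, -0.0154, 0.117]
tool_rot: [-0.704, 0.705, -0.064, 0.062]
contact_force: [0.1, 0.8, 1.0]
finger_gap: 0.0421
```

```bash
python3 - <<'E'
from h import *;from cell import manip
import pickle
where(manip.state(),[-130,28,80])
w=manip.get_image("wrist");t=manip.get_image("scene");pickle.dump((w,t),open("d1.pkl","wb"))
a=cv2.resize(t["image"][110:230,150:310],(800,600),interpolation=cv2.INTER_CUBIC)
cv2.imwrite("pics/s1.png",a);cv2.imwrite("pics/w1.png",w["image"])
p=np.load("p.npy")
S=np.array([[-145,74,70],[-105,25,38],[-105,-25,38],[-160,31,30],[-160,-31,30]])/1000
print("wrist proj",proj(w,W(p,S)).round().tolist())
E
```

```text
t 2.1 pos [ 0.4865 -0.0154  0.117 ] stand mm [[-145.7   40.9  117. ]] gap 0.0421 F [0.1 0.8 1. ]
rotvec need [ 0.0014 -0.0002 -0.0034]
shift cm [ 1.59  3.7  -1.29]
wrist proj [[312.0, 223.0], [235.0, 259.0], [166.0, 259.0], [243.0, 183.0], [155.0, 183.0]]
```

View pics/w1.png

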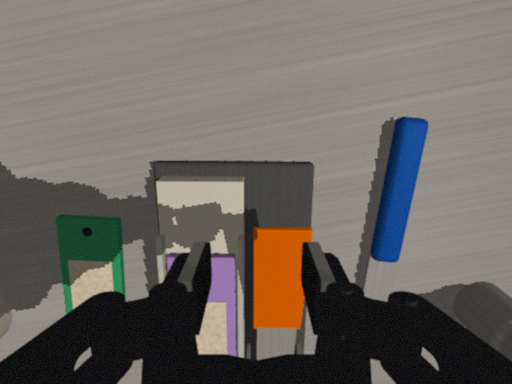

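View pics/s1.png

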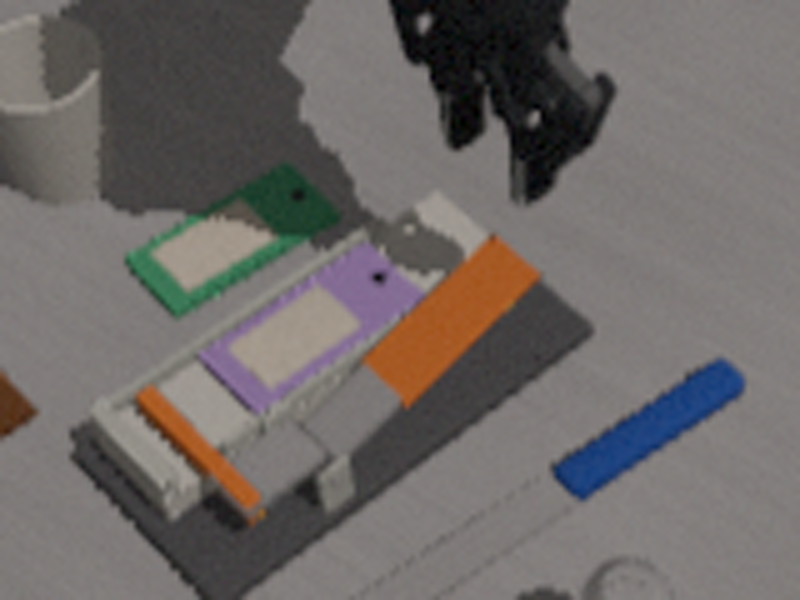

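The wrist view shows both fingertips short of the goal: one left of centre over the tally, the other at the tab's outer edge (310,228). Tally and stand agree with the fit to about 3 mm. I'll correct sideways first.

Call:
{"name": "play_rows", "arguments": {
  "rows": [
    [1.0,0,-0.65,0,0,0,-0.02],
    [2.0,0,-1.3,0,0,0,-0.02],
    [2.0,1,-1.3,0,0,0,-0.02],
    [2.0,2,-1.3,0,0,0,-0.02],
    [2.0,3,-1.3,0,0,0,-0.02],
    [2.0,3,-1.3,0,0,0,-0.02],
    [2.0,3,-1.3,0,0,0,-0.02]
  ]
}}

```text
time_s: 2.9
tool_pos: [0.505, -0.0318, 0.0885]
tool_rot: [-0.704, 0.704, -0.063, 0.062]
contact_force: [-0.7, 0.0, 0.6]
finger_gap: 0.0417
```

```bash
python3 - <<'E'
from h import *;from cell import manip
where(manip.state(),[-125,28,40])
w=manip.get_image("wrist");cv2.imwrite("pics/w2.png",w["image"])
p=np.load("p.npy")
S=np.array([[-105,25,38],[-105,-25,38],[-160,31,30],[-160,-31,30]])/1000
print("wrist proj",proj(w,W(p,S)).round().tolist())
E
```

```text
t 2.9 pos [ 0.505  -0.0318  0.0885] stand mm [[-124.6   28.1   88.5]] gap 0.0417 F [-0.7  0.   0.6]
rotvec need [ 0.0004 -0.0002 -0.0008]
shift cm [-0.03  4.85 -0.01]
wrist proj [[252.0, 249.0], [172.0, 249.0], [262.0, 160.0], [159.0, 160.0]]
```

View pics/w2.png

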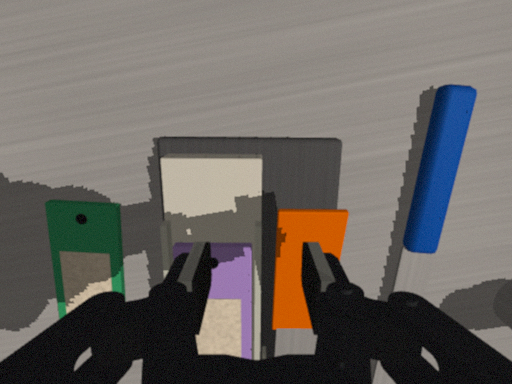

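Call:
{"name": "play_rows", "arguments": {
  "rows": [
    [-0.4,1,0,0,0,0,-0.02],
    [-0.4,2,0,0,0,0,-0.02],
    [-0.4,3,0,0,0,0,-0.02],
    [-0.4,4,0,0,0,0,-0.02],
    [-0.4,4.8,0,0,0,0,-0.02],
    [-0.4,5.2,0,0,0,0,-0.02],
    [-0.4,5.2,0,0,0,0,-0.02],
    [-0.4,5.2,0,0,0,0,-0.02]
  ]
}}

```text
time_s: 3.75
tool_pos: [0.5014, -0.0312, 0.037]
tool_rot: [-0.704, 0.704, -0.063, 0.063]
contact_force: [-1.1, 0.0, 1.8]
finger_gap: 0.0421
```

```bash
python3 - <<'E'
from h import *;from cell import manip
where(manip.state(),[-128,28,31])
for n in("wrist","scene"):
    w=manip.get_image(n);cv2.imwrite(f"pics/{n}3.png",w["image"] if n=="wrist" else cv2.resize(w["image"][125:245,150:310],(800,600),interpolation=cv2.INTER_CUBIC))
E
```

```text
t 3.75 pos [ 0.5014 -0.0312  0.037 ] stand mm [[-128.2   28.    37. ]] gap 0.0421 F [-1.1  0.   1.8]
rotvec need [ 0.0001 -0.0003  0.0001]
shift cm [ 0.02  0.6  -0.  ]
```

View pics/scene3.png

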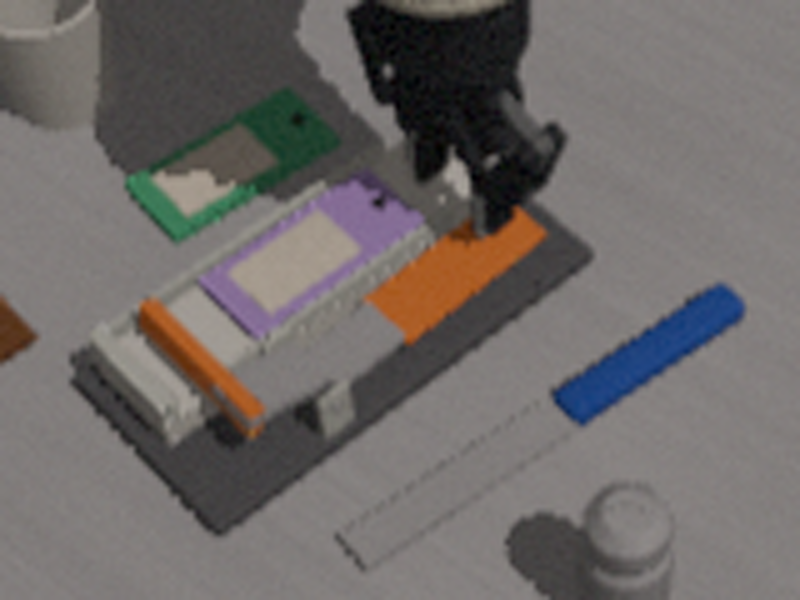

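The scene view shows the tab pressed with its finger at (500,215), the other finger behind the tally at (430,170), and the jaw raised. I'll feel down for the deck.

Call:
{"name": "play_rows", "arguments": {
  "rows": [
    [0,0.2,0,0,0,0,-0.02],
    [0,0.3,0,0,0,0,-0.02],
    [0,0.3,0,0,0,0,-0.02],
    [0,0.3,0,0,0,0,-0.02]
  ]
}}

```text
time_s: 4.25
tool_pos: [0.5015, -0.0312, 0.0339]
tool_rot: [-0.704, 0.704, -0.063, 0.063]
contact_force: [0.6, 0.2, 1.4]
finger_gap: 0.0418
```

Call:
{"name": "play_rows", "arguments": {
  "rows": [
    [0,0.1,0,0,0,0,-0.02],
    [0,0.2,0,0,0,0,-0.02],
    [0,0.2,0,0,0,0,-0.02],
    [0,0.2,0,0,0,0,-0.02]
  ]
}}

```text
time_s: 4.65
tool_pos: [0.5015, -0.0312, 0.0318]
tool_rot: [-0.704, 0.704, -0.063, 0.063]
contact_force: [1.6, 0.7, 1.9]
finger_gap: 0.0416
```

Call:
{"name": "play_rows", "arguments": {
  "rows": [
    [0,0.1,0,0,0,0,-0.02],
    [0,0.1,0,0,0,0,-0.02],
    [0,0.1,0,0,0,0,-0.02]
  ]
}}

```text
time_s: 4.95
tool_pos: [0.5014, -0.0311, 0.0308]
tool_rot: [-0.704, 0.704, -0.063, 0.063]
contact_force: [1.2, -0.6, 1.4]
finger_gap: 0.0416
```

Call:
{"name": "play_rows", "arguments": {
  "rows": [
    [0,0.1,0,0,0,0,-0.02],
    [0,0.1,0,0,0,0,-0.02],
    [0,0.1,0,0,0,0,-0.02]
  ]
}}

```text
time_s: 5.25
tool_pos: [0.5014, -0.0312, 0.0298]
tool_rot: [-0.704, 0.704, -0.063, 0.063]
contact_force: [1.6, 0.1, 2.7]
finger_gap: 0.0418
```

Call:
{"name": "play_rows", "arguments": {
  "rows": [
    [0,0.1,0,0,0,0,-0.02],
    [0,0.1,0,0,0,0,-0.02],
    [0,0.1,0,0,0,0,-0.02]
  ]
}}

```text
time_s: 5.55
tool_pos: [0.5014, -0.0311, 0.0288]
tool_rot: [-0.704, 0.704, -0.063, 0.063]
contact_force: [1.4, -0.2, 3.1]
finger_gap: 0.0422
```

Call:
{"name": "play_rows", "arguments": {
  "rows": [
    [0,0.1,0,0,0,0,-0.02],
    [0,0.1,0,0,0,0,-0.02],
    [0,0.1,0,0,0,0,-0.02]
  ]
}}

```text
time_s: 5.85
tool_pos: [0.5014, -0.0312, 0.0282]
tool_rot: [0.704, -0.704, 0.063, -0.063]
contact_force: [-2.4, 0.8, 15.7]
finger_gap: 0.0424
```

Call:
{"name": "play_rows", "arguments": {
  "rows": [
    [0,-0.1,0,0,0,0,-0.02],
    [0,-0.15,0,0,0,0,-0.02],
    [0.4,-0.15,0,0,0,0,-0.02],
    [0.7,-0.15,0,0,0,0,-0.02],
    [1.0,-0.15,0,0,0,0,-0.02],
    [1.3,-0.15,0,0,0,0,-0.02],
    [1.6,-0.15,0,0,0,0,-0.02],
    [2.0,-0.15,0,0,0,0,-0.02]
  ]
}}

```text
time_s: 6.65
tool_pos: [0.5211, -0.0347, 0.0292]
tool_rot: [-0.704, 0.704, -0.063, 0.063]
contact_force: [-1.8, 0.5, 2.5]
finger_gap: 0.0418
```

Call:
{"name": "play_rows", "arguments": {
  "rows": [
    [0.3,0,0,0,0,0,-0.02],
    [0.6,0,0,0,0,0,-0.02],
    [0.9,0,0,0,0,0,-0.02],
    [1.2,0,0,0,0,0,-0.02],
    [1.5,0,0,0,0,0,-0.02],
    [1.8,0,0,0,0,0,-0.02],
    [2.0,0,0,0,0,0,-0.02],
    [2.0,0,0,0,0,0,-0.02]
  ]
}}

```text
time_s: 7.45
tool_pos: [0.5412, -0.0383, 0.0294]
tool_rot: [-0.704, 0.704, -0.063, 0.063]
contact_force: [1.1, 1.0, 2.7]
finger_gap: 0.0417
```

```bash
python3 - <<'E'
from h import *;from cell import manip
where(manip.state(),[-63,28,30])
for n in("scene",):
    w=manip.get_image(n);cv2.imwrite(f"pics/{n}4.png",w["image"] if n=="wrist" else cv2.resize(w["image"][125:245,150:310],(800,600),interpolation=cv2.INTER_CUBIC))
E
```

```text
t 7.45 pos [ 0.5412 -0.0383  0.0294] stand mm [[-87.9  28.1  29.4]] gap 0.0417 F [1.1 1.  2.7]
rotvec need [ 0.0002 -0.0003  0.0006]
shift cm [ 2.49 -0.06 -0.01]
```

View pics/scene4.png

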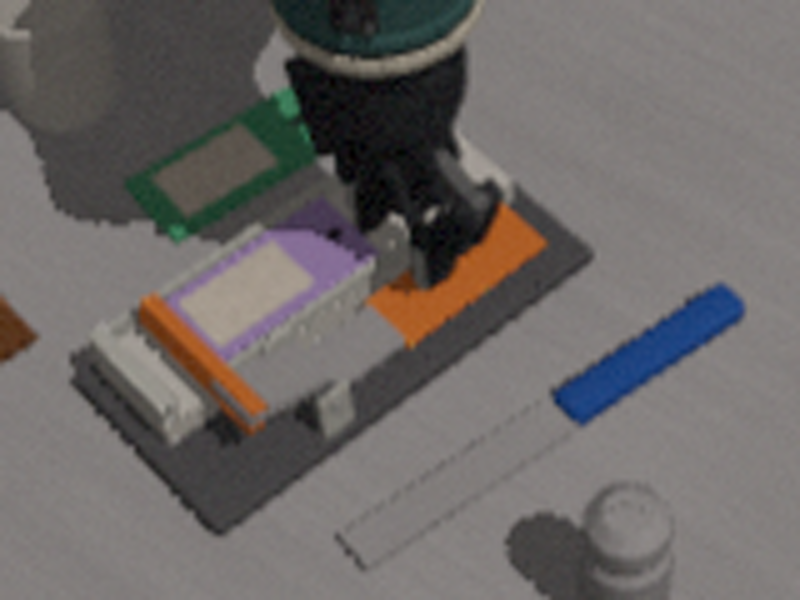

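The tally is sliding straight, its front edge is reaching the raised jaw at (200,350), and the tab is level. I continue slowly.

Call:
{"name": "play_rows", "arguments": {
  "rows": [
    [0.3,0,0,0,0,0,-0.02],
    [0.6,0,0,0,0,0,-0.02],
    [0.9,0,0,0,0,0,-0.02],
    [1.2,0,0,0,0,0,-0.02],
    [1.5,0,0,0,0,0,-0.02],
    [1.8,0,0,0,0,0,-0.02],
    [1.8,0,0,0,0,0,-0.02]
  ]
}}

```text
time_s: 8.2
tool_pos: [0.559, -0.0415, 0.0294]
tool_rot: [-0.704, 0.704, -0.063, 0.063]
contact_force: [0.9, 0.4, 4.8]
finger_gap: 0.0422
```

Call:
{"name": "play_rows", "arguments": {
  "rows": [
    [0.1,0,0,0,0,0,-0.02],
    [0.2,0,0,0,0,0,-0.02],
    [0.3,0,0,0,0,0,-0.02],
    [0.3,0,0,0,0,0,-0.02]
  ]
}}

```text
time_s: 8.6
tool_pos: [0.5615, -0.042, 0.0293]
tool_rot: [-0.704, 0.704, -0.063, 0.063]
contact_force: [-1.7, 0.5, 4.3]
finger_gap: 0.0419
```

Call:
{"name": "play_rows", "arguments": {
  "rows": [
    [0.1,0,0,0,0,0,-0.02],
    [0.2,0,0,0,0,0,-0.02],
    [0.2,0,0,0,0,0,-0.02]
  ]
}}

```text
time_s: 8.9
tool_pos: [0.5635, -0.0423, 0.0293]
tool_rot: [-0.704, 0.704, -0.063, 0.063]
contact_force: [-2.6, 0.9, 4.4]
finger_gap: 0.0416
```

Call:
{"name": "play_rows", "arguments": {
  "rows": [
    [0.1,0,0,0,0,0,-0.02],
    [0.1,0,0,0,0,0,-0.02]
  ]
}}

```text
time_s: 9.1
tool_pos: [0.5637, -0.0424, 0.0292]
tool_rot: [0.704, -0.704, 0.063, -0.062]
contact_force: [-8.0, 0.6, 7.7]
finger_gap: 0.0418
```

Call:
{"name": "play_rows", "arguments": {
  "rows": [
    [0.1,0,0,0,0,0,-0.02],
    [0.1,0,0,0,0,0,-0.02]
  ]
}}

```text
time_s: 9.3
tool_pos: [0.5639, -0.0424, 0.0291]
tool_rot: [0.704, -0.704, 0.064, -0.062]
contact_force: [-12.5, 3.4, 11.5]
finger_gap: 0.0417
```

Call:
{"name": "play_rows", "arguments": {
  "rows": [
    [0.1,0,0,0,0,0,-0.02],
    [0.1,0,0,0,0,0,-0.02]
  ]
}}

```text
time_s: 9.5
tool_pos: [0.5641, -0.0425, 0.0289]
tool_rot: [0.705, -0.704, 0.065, -0.061]
contact_force: [-18.6, 3.7, 16.5]
finger_gap: 0.0419
```

Call:
{"name": "play_rows", "arguments": {
  "rows": [
    [-0.1,-0.03,0,0,0,0,-0.02],
    [-0.2,-0.05,0,0,0,0,-0.02],
    [-0.3,-0.05,0,0,0,0,-0.02],
    [-0.3,-0.05,0,0,0,0,-0.02]
  ]
}}

```text
time_s: 9.9
tool_pos: [0.5637, -0.0424, 0.03]
tool_rot: [-0.704, 0.704, -0.063, 0.063]
contact_force: [-1.0, -0.7, 3.7]
finger_gap: 0.0417
```

```bash
python3 - <<'E'
from h import *;from cell import manip
where(manip.state(),[-63,28,30])
w=manip.get_image("scene");p=np.load("p.npy")
print(((proj(w,W(p,np.array([[58,0,38],[58,-25,38],[-52,-25,38]])/1000))-[160,165])*10).round())
cv2.imwrite("pics/scene5.png",cv2.resize(w["image"][165:225,160:240],(800,600),interpolation=cv2.INTER_CUBIC))
E
```

```text
t 9.9 pos [ 0.5637 -0.0424  0.03  ] stand mm [[-65.  28.  30.]] gap 0.0417 F [-1.  -0.7  3.7]
rotvec need [ 0.0001 -0.0002  0.0007]
shift cm [ 0.2 -0.  -0. ]
[[172. 343.]
 [112. 282.]
 [459.  42.]]
```

View pics/scene5.png

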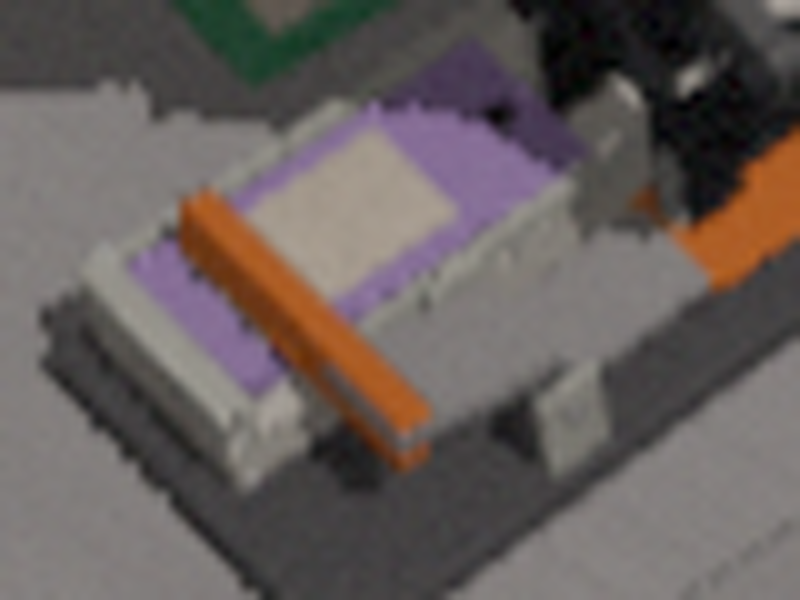

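The tally's front edge lies flush against the end stop along (130,265)–(260,390), beneath the raised jaw. I ease back 3 mm with the tab held down, then lift slowly.

Call:
{"name": "play_rows", "arguments": {
  "rows": [
    [-0.15,0,0,0,0,0,-0.02],
    [-0.3,0,0,0,0,0,-0.02],
    [-0.3,-0.2,0,0,0,0,-0.02],
    [-0.3,-0.4,0,0,0,0,-0.02],
    [-0.3,-0.7,0,0,0,0,-0.02],
    [-0.3,-1.0,0,0,0,0,-0.02],
    [-0.3,-1.4,0,0,0,0,-0.02],
    [-0.3,-2.0,0,0,0,0,-0.02]
  ]
}}

```text
time_s: 10.75
tool_pos: [0.56, -0.0417, 0.0499]
tool_rot: [-0.704, 0.704, -0.063, 0.062]
contact_force: [-0.8, -0.4, -0.5]
finger_gap: 0.0419
```

Call:
{"name": "play_rows", "arguments": {
  "rows": [
    [0,-2,0,0,0,0,-0.02],
    [0,-5,0,0,0,0,-0.02],
    [0,-9,0,0,0,0,-0.02],
    [-4,-13,0,0,0,0,-0.02],
    [-8,-15,0,0,0,0,-0.02],
    [-12,-15,0,0,0,0,-0.02],
    [-12,-15,0,0,0,0,-0.02],
    [-12,-15,0,0,0,0,-0.02]
  ]
}}

```text
time_s: 11.55
tool_pos: [0.4421, -0.02, 0.2005]
tool_rot: [0.705, -0.704, 0.062, -0.063]
contact_force: [-0.3, 0.3, -0.2]
finger_gap: 0.0419
```

```bash
python3 - <<'E'
from h import *;from cell import manip
where(manip.state())
w=manip.get_image("scene")
cv2.imwrite("pics/scene6.png",cv2.resize(w["image"][140:230,150:270],(800,600),interpolation=cv2.INTER_CUBIC))
E
```

```text
t 11.55 pos [ 0.4421 -0.02    0.2005] stand mm [[-188.6   28.6  200.5]] gap 0.0419 F [-0.3  0.3 -0.2]
rotvec need [-0.0017  0.0008  0.0008]
```

View pics/scene6.png

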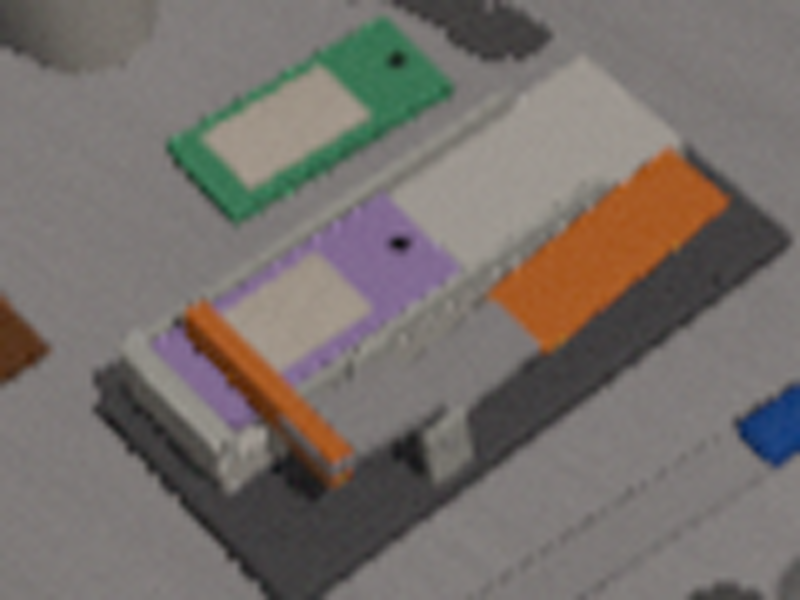

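The tally is home, the jaw at (270,390) has closed on it, and the gripper is clear.

```bash
python3 -c "
from cell import manip
print(manip.sign_off())"
```

```text
the job is handed in; nothing more can be done
None
```

The lilac tally is clipped into the stand. I pressed the tab down with one fingertip and kept it down while the other pushed the tally under the raised jaw. I pushed until it met the end stop at about 19 N, where the fit predicted home. Then I eased back 3 mm, let the tab up slowly and moved clear.

- **Final picture:** the tally's front edge is flush with the stop and the jaw is closed on it. The green spare, and the parts of the knife, cup and brown look-alike in the crop, look undisturbed.
- **Robot:** it ended 200 mm above the counter with almost no contact force, at about 11.6 s of the 38 s allowed.
- **One disagreement:** the wrist camera placed the stand about 3 mm further back along the lane than the top camera fit did. I left extra margin behind the tally and set the end of the push by contact force instead.

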